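# Index the decorating wheel and hold its brake

## Task

Turn the round knob until the pointer on the rim of the decorating wheel lines up with the upright index fin; the pot on the wheel has wet glaze, so do not touch the wheel or pot, and leave the index and the bowl, jar and wooden rib where they are. Then press the brake lever's round pad down with the fingertips until the lever is level (half of its travel, not right down) so that the wheel stays put for the painter. Finish while still holding the lever level against its spring, with the pointer still lined up: the program ends holding, without letting go.

Things in the scene. Friction and masses are not known exactly. Their poses are not given: they have to be found in the camera images.
- stand: Fixed grey base plate of the turntable, 370 x 420 x 18 mm. Origin on the wheel's vertical axis at table height, z up, +x roughly away from the robot (yaw within 0.3 rad). Plate: x -190 to +180, y -210 to +210 mm. Knob axis at x -120, y +160 mm (left). Brake lever pivot at x 0, y -165, z 85 mm (right), its arm pointing to -x, to the robot. Pointer and index fin: far side of the wheel.
- turntable: Round blue wheel, radius 110 mm, 16 mm thick, top 104 mm above the table, with a fixed white tapered pot in its middle (radius 64 mm at the foot, top 204 mm above the table) and a flat steel pointer on its rim. Origin: centre of the wheel's underside, z up. The knob turns it in the same direction, a quarter as far (4 rad of knob give 1 rad of wheel). Do not touch it.
- pointer_tip (a point): Tip of the flat steel pointer (tip 8 mm wide, 5 mm thick) that sticks out of the wheel's rim, 138 mm from the wheel's axis and 109 mm above the table.
- mark (a point): Inner top edge of the upright aluminium index fin (8 mm wide, 26 mm long), 142 mm from the wheel's axis, 111 mm above the table. x points outwards along the fin, z up: lined up when the pointer tip's y in this frame is zero (tip 4 mm short of the fin). Stiffly clamped, each time at another bearing, clockwise (seen from above) of the pointer's start by 0.2 to 0.6 rad of wheel.
- knob_grip (a point): On the knob's vertical axis, 86 mm above the table: a good height for the middle of the finger pads. The knob is round, ribbed black plastic, 40 mm in diameter, from 64 to 100 mm above the table, on a dark 48 mm post whose top is at 60 mm. Free space all round for the fingers.
- knob (a joint): Angle of the knob in rad, 0 at the start, grows clockwise seen from above (turning the pointer clockwise, towards the fin); stops at -0.2 and 4.0; turns with light friction of about 0.1 N m and stays where it is left.
- brake_pad (a point): Round black rubber pad, 38 mm in diameter, 14 mm thick, at the end of the steel brake lever, 130 mm from its pivot. This point: centre of its top face. Its height above the table: 120 mm with the lever up, 97 mm with it level, 74 mm right down. The centre shifts up to 5 mm sideways as the lever moves.
- brake (a joint): Brake lever angle in rad: 0 is up at rest (pad end tilted up 0.18 rad), 0.18 is level, 0.36 is right down at its stop. A spring pushes it up: about 2 N at the pad to start moving it, 8 N at level, 14 N at the stop; it springs back up when let go.
- bowl: Bystander: small white bowl, 96 mm across, 45 mm high, left of the stand. Origin at the middle of its underside.
- glaze_jar: Bystander: closed jar, 64 mm across, 85 mm high, right of the stand. Origin at the middle of its underside.
- rib: Bystander: flat wooden rib, 100 x 55 x 12 mm, lying between the stand and the robot. Origin at the middle of its underside.

How it is judged (in metres and radians):
On the way, in this order (a step that is already met when the one before it is completed fails the run):
1. the pointer is lined up with the index fin, with the brake still up (y of pointer_tip in the frame of mark between -0.005 and 0.005 m and value of joint brake below 0.06 rad), for 0.3 s.
2. the fingertips hold the brake lever level with the pointer lined up (y of pointer_tip in the frame of mark between -0.005 and 0.005 m and value of joint brake between 0.13 and 0.23 rad and contact force between the fingers and brake above 4 N), for 0.5 s.
At the end, for the whole second after the job is handed in: The pointer tip is within 5 mm sideways of the index fin's centre line, and the fingertips alone are holding the brake lever still and level, 0.13 to 0.23 rad on its joint, with more than 4 N on the pad, through the last second (all of step 2 and velocity of joint brake between -0.05 and 0.05 rad/s and contact force between brake and bowl below 0.2 N and contact force between brake and glaze_jar below 0.2 N and contact force between brake and rib below 0.2 N); the arm keeps its last pose, push and grip.
It fails at once if the wheel or the pot is touched by the arm or fingers (over 1 N) (contact force between any of the arm, the fingers and turntable above 1 N).
It fails at once if the index fin is moved more than 4 mm (distance of mark from where it was at the start of the episode above 0.004 m).
It fails at once if the bowl is moved more than 30 mm or tipped (distance of bowl from where it was at the start of the episode above 0.03 m or angle between bowl's own z axis and vertical above 0.4 rad).
It fails at once if the jar is moved more than 30 mm or tipped (distance of glaze_jar from where it was at the start of the episode above 0.03 m or angle between glaze_jar's own z axis and vertical above 0.4 rad).
It fails at once if the rib is moved more than 30 mm or tipped (distance of rib from where it was at the start of the episode above 0.03 m or angle between rib's own z axis and vertical above 0.4 rad).
It also fails if it takes over 58 s, if anything falls off the work surface, if the arm or the gripper's body presses on something with over 40 N, if the wrist force passes 120 N, or if a joint passes its speed limit or range.

## Robot

A 6-joint arm with a two-finger parallel gripper is mounted at the origin on the work surface. World frame = base frame: x ahead of the robot, y to its left, z up, the work surface at z = 0. Lengths are in m, angles in degrees, forces in N, time in s.
With the tool pointing down it reaches from about 0.375 to 0.9 m from the base axis. Payload 3.1 kg.
Tool frame: the origin (TCP) lies between the finger pads; the fingertips stand 22 mm ahead of it and the grasp point (between the pads) lies 3 mm ahead of it (bot.tip_extent is the distance from the TCP to the fingertips, in m); y points along the fingers, z is the direction in which the jaws open and shut, and the axes are right-handed (so a half turn about y gives the same grasp; the last joint's range is limited). The gripper opens to 87 mm and grips with 3 to 60 N. Pads are 19 mm wide; open, the fingers measure 117 mm over their backs; the gripper's body (75 mm by 190 mm) begins 51 mm behind the grasp point.
Start: joints at [-82.019, 30.224, 82.088, -0, 67.689, -10.227], TCP at [0.195, -0.594, 0.245] pointing down, gripper open.
Joint ranges: [-176.69, 176.69], [-43.24, 126.21], [12.49, 139.97], [-82, 262], [0, 151.66], [-163.58, 163.58]. Speed limits (degrees/s): [159.86, 159.86, 180, 180, 180, 180].

## Interface

Orientations are given as a 3x3 rotation matrix whose columns are the frame's x, y, z axes.
In Python, from rig import bot, eyes, models gives the robot as it stands. The module is installed in compiled form; this text tells all that it offers.
- The arm moves only by the tool arm_command, never from a script. Its arguments are lists of equal length, an entry for each row: "translation": the shift along the tool's x, y, z each as a share of 0.08 m, from -1 to 1, a list of three; "rotation": the turn, a rotation vector about the tool's x, y, z each as a share of 60 degrees, from -1 to 1, a list of three; "grip": the closure, from -1 (fully open) to 1 (shut), so that 0 is half open. In form: {"translation": [[x, y, z], ...], "rotation": [[rx, ry, rz], ...], "grip": [grip, ...]}. A call has 1 to 5 rows; each row is the pose to reach, as a shift and turn from the pose commanded when the call began, along the tool's axes at that moment; what a row does not reach only later rows make up. A row lasts 1/10 s, in which the tool goes at most 50 mm and 8.59 degrees, less where a joint would pass 70% of its speed; a pose out of reach is approached as far as the arm can. A call with a number of a shift or a turn outside -1 to 1 is refused whole. A call with a gripper value outside its range is refused whole. The fingers move at their own pace and stop on an object; the grip force is fixed at half the most. Time passes only in rows, so rows that repeat a pose let the fingers close. It gives the time, the measured TCP pose, the force and the opening at its end, in the units of the state.
- bot.read_state(): the state, without advancing time (a new reading comes with each control period).
- eyes.capture(name): name is "scene" or "top"; returns a dict with "image" (400x640x3 uint8, blue, green, red), "mtx" (3x3 intrinsics, pixels), "dist_coeffs" ([k1, k2, p1, p2, k3] as OpenCV has them; the pictures are not rectified), "rvec" (rotation vector, rad) and "tvec" (3), from world to camera coordinates, as OpenCV has them. Camera axes: x right, y down, z forward; pixel columns grow to the right and rows downward; lengths in m; the calibration is good to about 2 mm. A picture is of the moment at which its call begins. There is no depth.
- bot.hand_in(): hands the job in, once; it reports no verdict.
Trained networks look in the newest picture that a camera, given by its name, has taken for a name from the list of things; names that differ only in an ending like _2 or _b are one class to them, and where a whole thing is asked for, a point or a joint stands for the part that bears it (a point fixed in the world has none). Each returns a list of dicts, best first, with "conf" (0 to 1); they miss things now and then, are a little off and sometimes report something else, mostly with a low value. They report only what shows in the picture. A call takes as long as a camera call.
- models.recognise(camera, thing): "extent" ([left, top, right, bottom] as shares, 0 to 1, of the picture: columns of its width, rows of its height, round what is visible of it).
- models.spot_point(camera, thing): "point" ([column, row] as shares, 0 to 1, of the picture: columns of its width, rows of its height: a listed point, or the origin of a listed thing).
The state is a dict: "time_s": time; "joint_positions": joint angles; "qvel": joint speeds; "tau": joint torques, N m; "position": TCP position; "tcp_rot": TCP orientation; "force": force on the tool from outside, world axes, zero at the start; "moment": the same for the moment, N m; "opening": opening from 0.0 (shut) to 1.0 (fully open).
Only numpy, scipy, OpenCV 4.12 (cv2) and the standard library are available. Lean on these libraries where they do the work, as an engineer would, in place of code of your own. Each camera call takes 0.05 s, during which the arm holds its last target. There are 200 camera calls.

## Working session

There is one attempt and no reset: what is moved stays moved. The work goes in short steps, Python scripts to look and compute and a tool call to move; the robot and the scene stay as the last step left them, time stands still between calls to the robot, and variables do not carry over. Pictures are saved under pics/ and viewed, about 8 in all and at most 12, crops included, and the job is handed in when it is done.

Besides the shell and the picture viewer there is one more tool, called after "Request:" as name(argument=value, ...), one argument or row to a line, values as JSON. arm_command: Moves the arm, as the interface text tells. Shift numbers are shares of 0.08 m and turn numbers shares of 60 degrees, none past 1 either way. Its arguments: {"type":"object","properties":{"translation":{"type":"array"},"rotation":{"type":"array"},"grip":{"type":"array"}},"required":["translation","rotation","grip"]}

```bash
mkdir -p pics
cat > h.py <<'E'
import numpy as np, cv2
from rig import bot, eyes, models
def cap(n,save=None):
    c=eyes.capture(n)
    if save: cv2.imwrite('pics/'+save+'.png',c['image'])
    return c
def ray(c,px):
    R,_=cv2.Rodrigues(np.array(c['rvec'],float)); t=np.array(c['tvec'],float).reshape(3)
    u=cv2.undistortPoints(np.array([[px]],float),np.array(c['mtx'],float),np.array(c['dist_coeffs'],float))[0,0]
    return -R.T@t, R.T@np.array([u[0],u[1],1.])
def atz(c,px,z):
    o,d=ray(c,px); return o+d*(z-o[2])/d[2]
def proj(c,P):
    return cv2.projectPoints(np.array(P,float).reshape(-1,3),np.array(c['rvec'],float),np.array(c['tvec'],float),np.array(c['mtx'],float),np.array(c['dist_coeffs'],float))[0][:,0]
def spot(cam,c,thing,z):
    r=models.spot_point(cam,thing)
    return [(np.round(atz(c,np.array(q['point'])*[640,400],z),4).tolist(),np.round(np.array(q['point'])*[640,400],1).tolist(),round(q['conf'],2)) for q in r[:2]]
Z=dict(stand=0,turntable=.088,pointer_tip=.109,mark=.111,knob_grip=.086,brake_pad=.12,bowl=0,glaze_jar=0,rib=0)
E
python3 - <<'E'
from h import *
np.set_printoptions(precision=4,suppress=True)
print(bot.read_state())
for n in ('scene','top'):
    c=cap(n,n+'0')
    print(n,'cam at',ray(c,(320,200))[0])
    for k,z in Z.items(): print(k,spot(n,c,k,z))
E
```

```text
{'time_s': 0.0, 'joint_positions': array([-82.016 ,  30.2802,  82.1574,  -0.0017,  67.6897, -10.2292]), 'qvel': array([ 0.0264, -0.0736, -0.0009, -0.0879, -0.0011,  0.0592]), 'tau': array([ -0.0007, -44.0045, -17.6598,   0.0633,   0.0585,  -0.0001]), 'position': array([ 0.1952, -0.593 ,  0.2436]), 'tcp_rot': array([[-0.9499, -0.0003,  0.3126],
       [-0.3126,  0.0022, -0.9499],
       [-0.0004, -1.    , -0.0022]]), 'force': array([-0.1345, -0.2458, -1.3049]), 'moment': array([-0.0045, -0.0652, -0.0096]), 'opening': 1.0022331272168743}
scene cam at [1.5048 0.639  0.82  ]
stand [([0.665, -0.0437, 0.0], [279.1, 233.6], 0.82)]
turntable [([0.6757, -0.0536, 0.088], [273.1, 208.5], 0.93)]
pointer_tip [([0.8005, -0.032, 0.109], [248.3, 227.0], 0.78)]
mark [([0.7889, -0.1007, 0.111], [231.1, 214.9], 0.85)]
knob_grip [([0.551, 0.1077, 0.086], [347.4, 208.0], 0.73)]
brake_pad [([0.518, -0.1806, 0.12], [272.7, 162.5], 0.51)]
bowl []
glaze_jar [([0.6973, -0.3911, 0.0], [185.3, 199.1], 0.9), ([0.5745, -0.1374, 0.0], [273.3, 208.2], 0.72)]
rib [([0.4111, 0.0085, 0.0], [342.0, 200.1], 0.9)]
top cam at [0.4718 0.0027 1.2937]
stand [([0.6625, -0.0656, 0.0], [351.7, 185.6], 0.61)]
turntable [([0.6695, -0.057, 0.088], [350.4, 178.6], 0.9), ([0.8, -0.0369, 0.088], [344.1, 133.4], 0.39)]
pointer_tip [([0.7913, -0.0314, 0.109], [342.4, 134.4], 0.88), ([0.5766, 0.1107, 0.109], [289.5, 209.3], 0.41)]
mark [([0.8081, -0.098, 0.111], [366.2, 128.9], 0.53)]
knob_grip [([0.5802, 0.1175, 0.086], [287.8, 208.7], 0.46)]
brake_pad [([0.51, -0.1988, 0.12], [402.1, 235.9], 0.89)]
bowl [([0.6527, 0.2682, 0.0], [241.7, 186.4], 0.68), ([0.511, -0.214, 0.0], [400.3, 236.8], 0.61)]
glaze_jar [([0.6862, -0.3966, 0.0], [460.4, 180.4], 0.77)]
rib [([0.3914, 0.0139, 0.0], [323.3, 275.4], 0.6)]
```

View pics/top0.png

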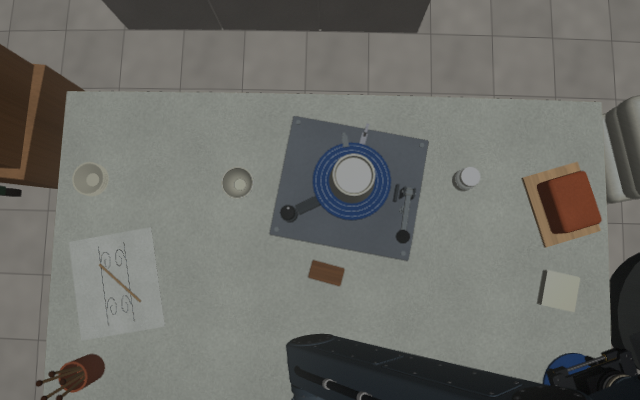

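View pics/scene0.png

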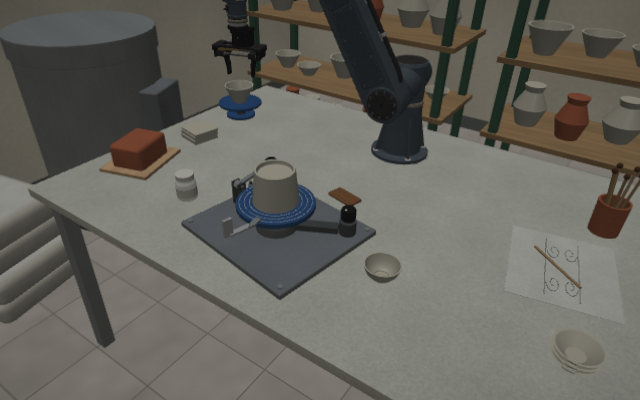

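Run:
```python
import cv2
a=cv2.imread('pics/top0.png')[105:270,260:440]
cv2.imwrite('pics/t0c.png',cv2.resize(a,None,fx=4,fy=3.6*4/3.6*0.9,interpolation=cv2.INTER_CUBIC)[:600])
```

```text
(no output)
```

View pics/t0c.png

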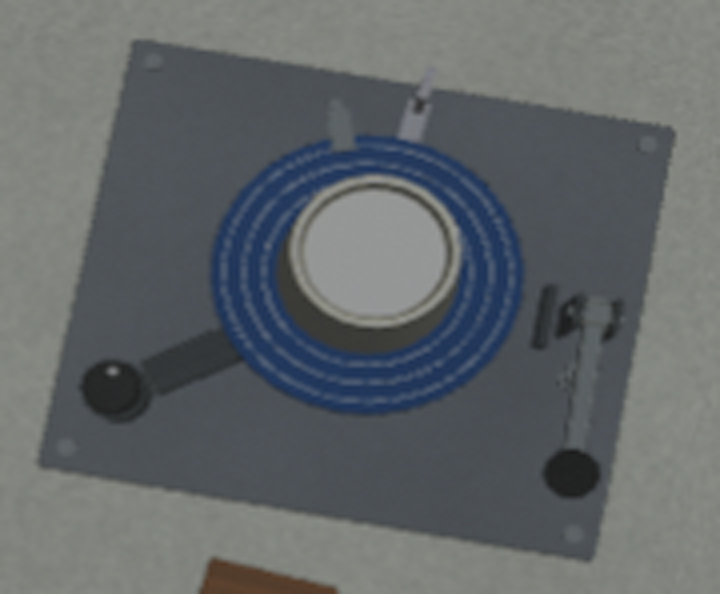

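```bash
python3 - <<'E'
from h import *
from scipy.optimize import least_squares
np.set_printoptions(precision=4,suppress=True)
c=cap('top'); px=np.array([(293.3,116.1),(428.5,141.1),(408,260.8),(270,234.2)])+[-.4,-.4]
L=np.array([(.18,.21),(.18,-.21),(-.19,-.21),(-.19,.21)])
W=np.array([atz(c,p,.018)[:2] for p in px]); print(W)
def T(p,L): s,k=np.sin(p[2]),np.cos(p[2]); return np.array(L)@np.array([[k,s],[-s,k]])+p[:2]
r=least_squares(lambda p:(T(p,L)-W).ravel(),[.66,-.05,-.18]); p=r.x; print('stand',p,r.fun.reshape(-1,2))
np.save('stand.npy',p)
print('knob',T(p,[(-.12,.16)]),'pivot',T(p,[(0,-.165)]),'pad',T(p,[(-.129,-.165)]))
tip=atz(c,(344.3-.4,132.2-.4),.109)[:2]; 
for f in [(418,97),(420,103),(432,68)]:
  m=atz(c,(260+f[0]/4-.4,105+f[1]/3.6-.4),.111)[:2]; print('fin',m,np.linalg.norm(m-p[:2]),np.arctan2(*(m-p[:2])[::-1]))
print('tip',tip,np.linalg.norm(tip-p[:2]),np.arctan2(*(tip-p[:2])[::-1]))
s=cap('scene')
for n,q,z in [('stand',p[:2],0),('knob',T(p,[(-.12,.16)])[0],.1),('pad',T(p,[(-.129,-.165)])[0],.12)]: print(n,proj(s,[*q,z]),proj(c,[*q,z]))
E
python3 - <<'E'
import cv2
a=cv2.imread('pics/scene0.png')[140:300,170:390]
cv2.imwrite('pics/s0c.png',cv2.resize(a,None,fx=3.6,fy=3.6,interpolation=cv2.INTER_CUBIC))
E
```

```text
[[ 0.8711  0.1179]
 [ 0.8026 -0.2939]
 [ 0.4417 -0.233 ]
 [ 0.5104  0.1756]]
stand [ 0.6614 -0.0592 -0.1646] [[ 0.0023  0.0006]
 [ 0.002  -0.0019]
 [-0.0021 -0.0022]
 [-0.0021  0.0035]]
knob [[0.5692 0.1183]] pivot [[ 0.6343 -0.222 ]] pad [[ 0.5071 -0.2008]]
fin [ 0.8004 -0.0922] 0.1428869422196377 -0.2328435292374013
fin [ 0.7956 -0.0936] 0.13860662352289888 -0.25107133849188623
fin [ 0.8239 -0.1017] 0.1680187874143412 -0.25596628391315435
tip [ 0.7989 -0.0355] 0.13957802605534253 0.1706964420387847
stand [[275.6217 231.0386]] [[349.5442 185.9301]]
knob [[347.552  208.0654]] [[286.9389 212.146 ]]
pad [[269.7931 159.2205]] [[402.8478 236.9667]]
```

View pics/s0c.png

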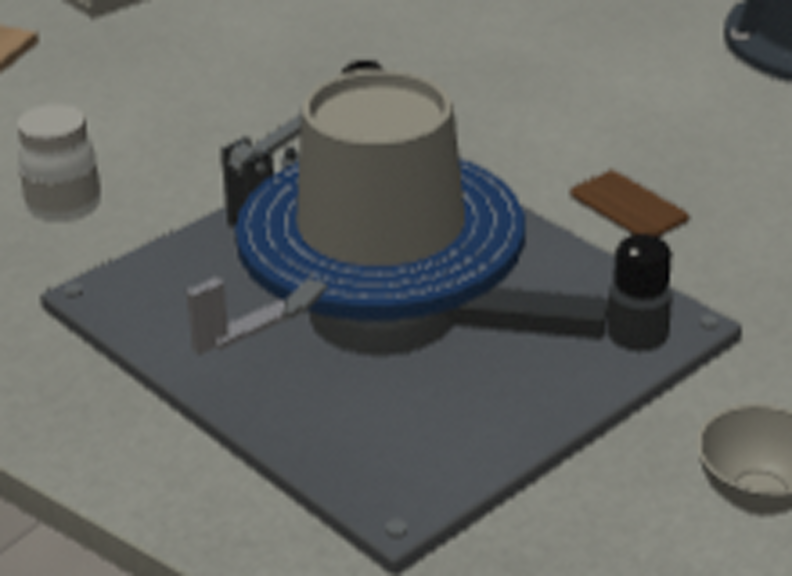

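Request:
arm_command(
  translation=[
    [-1,-0.4,-1],
    [-1,-0.4,-1],
    [-1,-0.4,-1],
  ],
  rotation=[
    [0,0,0],
    [0,0,0],
    [0,0,0],
  ],
  grip=[-1,-1,-1],
)

```text
time_s: 1.4
position: [0.2477, -0.4889, 0.2774]
tcp_rot: [[-0.949, 0.001, 0.314], [-0.314, 0.002, -0.949], [-0.001, -1.0, -0.002]]
force: [-0.2, -0.1, -0.4]
opening: 1.001
```

Request:
arm_command(
  translation=[
    [-1,0,-1],
    [-1,0,-1],
    [-1,0,-1],
  ],
  rotation=[
    [0,0,0],
    [0,0,0],
    [0,0,0],
  ],
  grip=[-1,-1,-1],
)

```text
time_s: 1.7
position: [0.2982, -0.387, 0.2765]
tcp_rot: [[-0.949, -0.0, 0.316], [-0.316, 0.003, -0.949], [-0.001, -1.0, -0.003]]
force: [-0.3, 0.3, 0.3]
opening: 0.998
```

Request:
arm_command(
  translation=[
    [-1,0,-1],
    [-1,0,-1],
    [-1,0,-1],
  ],
  rotation=[
    [0,0,0],
    [0,0,0],
    [0,0,0],
  ],
  grip=[-1,-1,-1],
)

```text
time_s: 2.0
position: [0.349, -0.2872, 0.2765]
tcp_rot: [[-0.949, -0.0, 0.316], [-0.316, 0.002, -0.949], [-0.0, -1.0, -0.002]]
force: [-1.0, -0.7, -0.2]
opening: 0.999
```

Request:
arm_command(
  translation=[
    [-1,0,-1],
    [-1,0,-1],
    [-1,0,-1],
  ],
  rotation=[
    [0,0,0],
    [0,0,0],
    [0,0,0],
  ],
  grip=[-1,-1,-1],
)

```text
time_s: 2.3
position: [0.4004, -0.1872, 0.2767]
tcp_rot: [[-0.949, 0.0, 0.316], [-0.316, 0.001, -0.949], [-0.001, -1.0, -0.0]]
force: [-0.3, 0.5, 0.2]
opening: 0.999
```

Request:
arm_command(
  translation=[
    [-1,0,-1],
    [-1,0,-1],
    [-1,0,-1],
  ],
  rotation=[
    [0,0,0],
    [0,0,0],
    [0,0,0],
  ],
  grip=[-1,-1,-1],
)

```text
time_s: 2.6
position: [0.4521, -0.0867, 0.2768]
tcp_rot: [[-0.949, 0.002, 0.316], [-0.316, -0.0, -0.949], [-0.002, -1.0, 0.001]]
force: [-0.2, 0.7, -0.1]
opening: 0.996
```

Request:
arm_command(
  translation=[
    [-1,0,-1],
    [-1,0,-1],
    [-1,0,-1],
    [-1,0,-1],
    [-1,0,-1],
  ],
  rotation=[
    [0,-0.7,0],
    [0,-0.7,0],
    [0,-0.7,0],
    [0,-0.7,0],
    [0,-0.7,0],
  ],
  grip=[-1,-1,-1,-1,-1],
)

```text
time_s: 3.1
position: [0.5024, 0.0113, 0.2764]
tcp_rot: [[-0.491, 0.001, 0.871], [-0.871, -0.001, -0.491], [0.001, -1.0, 0.001]]
force: [0.1, 0.1, 0.4]
opening: 0.998
```

Request:
arm_command(
  translation=[
    [-1,0,0.08],
    [-1,0,0.08],
    [-1,0,0.08],
    [-1,0,0.08],
    [-1,0,0.08],
  ],
  rotation=[
    [0,-0.5,0],
    [0,-0.5,0],
    [0,-0.5,0],
    [0,-0.5,0],
    [0,-0.5,0],
  ],
  grip=[-1,-1,-1,-1,-1],
)

```text
time_s: 3.6
position: [0.5476, 0.0771, 0.2763]
tcp_rot: [[0.003, 0.001, 1.0], [-1.0, -0.001, 0.003], [0.001, -1.0, 0.001]]
force: [-0.3, 0.3, -0.2]
opening: 1.003
```

Request:
arm_command(
  translation=[
    [-0.5,0,0.27],
    [-0.5,1,0.27],
    [-0.5,1,0.27],
    [-0.5,1,0.27],
  ],
  rotation=[
    [0,0,0],
    [0,0,0],
    [0,0,0],
    [0,0,0],
  ],
  grip=[-1,-1,-1,-1],
)

```text
time_s: 4.0
position: [0.5653, 0.1175, 0.1923]
tcp_rot: [[0.002, -0.01, 1.0], [-1.0, -0.001, 0.002], [0.001, -1.0, -0.01]]
force: [-0.6, 0.5, 0.5]
opening: 0.999
```

Run:
```python
from h import *
np.set_printoptions(precision=4,suppress=True)
s=cap('scene','s1'); print(bot.read_state()['position'])
a=s['image'][100:260,200:420]
cv2.imwrite('pics/s1c.png',cv2.resize(a,None,fx=3.6,fy=3.6,interpolation=cv2.INTER_CUBIC))
p=bot.read_state()['position']
print('axis',(proj(s,[p-[0,0,.022],[p[0],p[1],.1],[p[0],p[1],.064]])-[200,100])*3.6)
for n in ('scene','top'):
  c=cap(n); print(n,spot(n,c,'knob_grip',.086))
```

```text
[0.5672 0.1175 0.1948]
axis [[537.4526 304.5721]
 [531.7004 387.4631]
 [528.9892 426.5814]]
scene [([0.5626, 0.1182, 0.086], [348.5, 211.2], 0.79)]
top []
```

View pics/s1c.png

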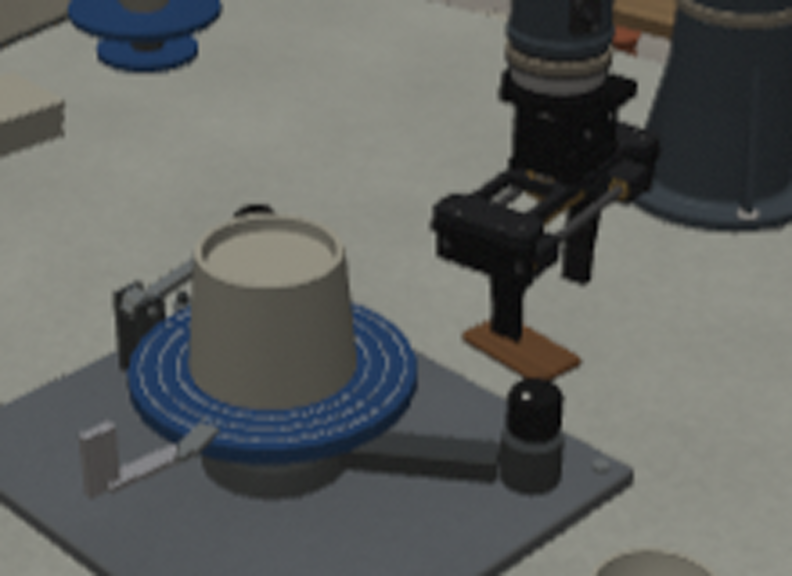

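Request:
arm_command(
  translation=[
    [-0.02,0.5,0.02],
    [-0.02,1,0.02],
    [-0.02,1,0.02],
  ],
  rotation=[
    [0,0,0],
    [0,0,0],
    [0,0,0],
  ],
  grip=[-1,-1,-1],
)

```text
time_s: 4.55
position: [0.567, 0.1198, 0.1137]
tcp_rot: [[0.003, -0.008, 1.0], [-1.0, -0.0, 0.003], [0.0, -1.0, -0.008]]
force: [-0.3, 0.3, 0.1]
opening: 1.001
```

Request:
arm_command(
  translation=[
    [0,0.2,0],
    [0,0.34,0],
    [0,0.34,0],
  ],
  rotation=[
    [0,0,0],
    [0,0,0],
    [0,0,0],
  ],
  grip=[-1,-1,-1],
)

```text
time_s: 4.85
position: [0.5698, 0.1201, 0.0899]
tcp_rot: [[0.003, 0.0, 1.0], [-1.0, -0.0, 0.003], [0.0, -1.0, 0.0]]
force: [-0.4, -0.2, -0.1]
opening: 1.0
```

Request:
arm_command(
  translation=[
    [0,0,0],
    [0,0,0],
    [0,0,0],
    [0,0,0],
    [0,0,0],
  ],
  rotation=[
    [0,0,0],
    [0,0,0],
    [0,0,0],
    [0,0,0],
    [0,0,0],
  ],
  grip=[0.2,0.2,0.2,1,1],
)

```text
time_s: 5.35
position: [0.5698, 0.1203, 0.0897]
tcp_rot: [[0.004, 0.001, 1.0], [-1.0, 0.0, 0.004], [-0.0, -1.0, 0.001]]
force: [-0.2, -0.7, 0.6]
opening: 0.633
```

Request:
arm_command(
  translation=[
    [0,0,0],
    [0,0,0],
    [0,0,0],
    [0,0,0],
    [0,0,0],
  ],
  rotation=[
    [0,0,0],
    [0,0,0],
    [0,0,0],
    [0,0,0],
    [0,0,0],
  ],
  grip=[1,1,1,1,1],
)

```text
time_s: 5.85
position: [0.5696, 0.1202, 0.0894]
tcp_rot: [[0.004, -0.0, 1.0], [-1.0, 0.0, 0.004], [-0.0, -1.0, -0.0]]
force: [-1.3, 0.1, 0.9]
opening: 0.45
```

Request:
arm_command(
  translation=[
    [0.03,0,0],
    [0.03,0,0],
    [0.03,0,0],
    [0.03,0,0],
    [0.03,0,0],
  ],
  rotation=[
    [0,0.1,0],
    [0,0.24,0],
    [0,0.38,0],
    [0,0.52,0],
    [0,0.65,0],
  ],
  grip=[1,1,1,1,1],
)

```text
time_s: 6.35
position: [0.5697, 0.1199, 0.0893]
tcp_rot: [[-0.631, 0.001, 0.775], [-0.775, 0.003, -0.631], [-0.003, -1.0, -0.002]]
force: [0.4, 6.9, -0.4]
opening: 0.447
```

Request:
arm_command(
  translation=[
    [0,0,0],
    [0,0,0],
    [0,0,0],
    [0,0,0],
    [0,0,0],
  ],
  rotation=[
    [0,0.14,0],
    [0,0.28,0],
    [0,0.42,0],
    [0,0.55,0],
    [0,0.65,0],
  ],
  grip=[1,1,1,1,1],
)

```text
time_s: 6.85
position: [0.5698, 0.1198, 0.0893]
tcp_rot: [[-0.978, 0.001, 0.206], [-0.206, 0.003, -0.978], [-0.001, -1.0, -0.003]]
force: [-0.5, 6.5, 0.0]
opening: 0.452
```

Run:
```python
from h import *
np.set_printoptions(precision=4,suppress=True)
st=bot.read_state(); print(st['position'],st['joint_positions'],st['force'],st['moment'])
p=np.load('stand.npy')
for n in ('scene','top'):
  c=cap(n,n+'2')
  for k in ('pointer_tip','mark'):
    for q in spot(n,c,k,Z[k]):
      m=np.array(q[0][:2])-p[:2]; print(n,k,q,np.hypot(*m),np.arctan2(m[1],m[0]))
s=cv2.imread('pics/scene2.png')[180:260,210:300]; t=cv2.imread('pics/top2.png')[110:190,310:400]
cv2.imwrite('pics/c2.png',np.vstack([cv2.resize(i,(80*4*9//8,80*4),interpolation=cv2.INTER_CUBIC) for i in (s,t)])[:600])
cv2.imwrite('pics/c2.png',np.hstack([cv2.resize(i,(396,352),interpolation=cv2.INTER_CUBIC) for i in (s,t)]))
```

```text
[0.5698 0.1198 0.0893] [ 0.8036 39.3105 95.308   0.2345 45.3333 78.7315] [-0.5468  6.4745  0.0371] [ 1.0112 -0.0914  0.1485]
scene pointer_tip ([0.7995, -0.0831, 0.109], [233.4, 219.8], 0.76) 0.1401751312721387 -0.17144783734333752
scene mark ([0.796, -0.0946, 0.111], [231.0, 217.0], 0.69) 0.13920048890780048 -0.2572462114770638
top pointer_tip ([0.7987, -0.0777, 0.109], [358.9, 132.2], 0.57) 0.13856259137330426 -0.13402393792511952
top mark ([0.8141, -0.09, 0.111], [363.4, 126.8], 0.57) 0.1557978511546587 -0.1991022197418194
```

View pics/c2.png

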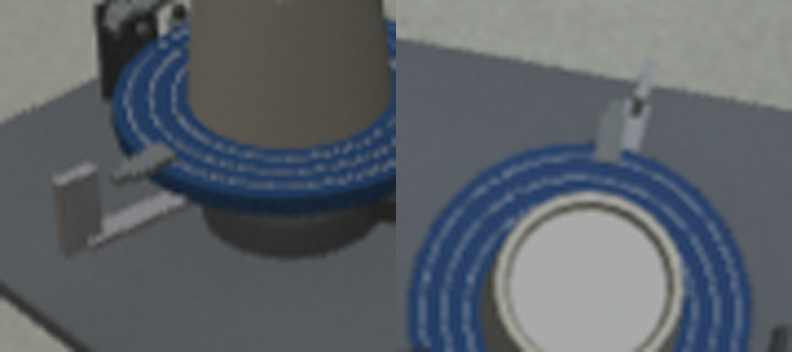

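Request:
arm_command(
  translation=[
    [0,0,-0.03],
    [0,0,-0.03],
    [0,0,-0.03],
    [0,0,-0.03],
  ],
  rotation=[
    [0,0.12,0],
    [0,0.24,0],
    [0,0.31,0],
    [0,0.31,0],
  ],
  grip=[1,1,1,1],
)

```text
time_s: 7.55
position: [0.5698, 0.1199, 0.0894]
tcp_rot: [[-0.994, 0.001, -0.111], [0.111, -0.0, -0.994], [-0.001, -1.0, 0.0]]
force: [1.2, -1.8, -0.7]
opening: 0.45
```

Run:
```python
from h import *
np.set_printoptions(precision=4,suppress=True)
st=bot.read_state(); print(st['position'],st['joint_positions'][5],st['force'],st['tcp_rot'])
p=np.load('stand.npy')
for n in ('scene','top'):
  c=cap(n,n+'3')
  for k in ('pointer_tip','mark'):
    for q in spot(n,c,k,Z[k]):
      m=np.array(q[0][:2])-p[:2]; print(n,k,q,np.hypot(*m),np.arctan2(m[1],m[0]))
  # predicted radial lines at several bearings through stand centre
  for b in (-.23,-.25,-.27): print(n,b,[proj(c,[p[0]+r*np.cos(b),p[1]+r*np.sin(b),.11])[0].tolist() for r in (.138,.168)])
s=cv2.imread('pics/scene3.png')[195:245,215:270]; t=cv2.imread('pics/top3.png')[110:160,335:390]
cv2.imwrite('pics/c3.png',np.hstack([cv2.resize(i,(396,360),interpolation=cv2.INTER_CUBIC) for i in (s,t)]))
```

```text
[0.5698 0.1199 0.0894] 97.31387135521591 [ 1.2362 -1.834  -0.7122] [[-0.9938  0.0014 -0.1113]
 [ 0.1113 -0.0003 -0.9938]
 [-0.0014 -1.      0.0002]]
scene pointer_tip ([0.7982, -0.0867, 0.109], [232.7, 219.1], 0.72) 0.13955928698350784 -0.198457647258938
scene mark ([0.7978, -0.0887, 0.111], [232.2, 218.1], 0.84) 0.13957635624110912 -0.21307100517201905
scene -0.23 [[232.20935060138504, 217.79099357577144], [222.27140291592733, 222.25574663413823]]
scene -0.25 [[231.6107926740604, 217.31610007240715], [221.5497409886109, 221.661987757327]]
scene -0.27 [[231.03214365980003, 216.83466579495175], [220.8533771597055, 221.06043704104263]]
top pointer_tip ([0.7999, -0.0878, 0.109], [362.5, 131.9], 0.87) 0.1414447450765822 -0.2037123119389853
top pointer_tip ([0.4077, 0.0091, 0.109], [324.8, 271.9], 0.43) 0.2627096596190598 2.878647989217051
top mark ([0.8056, -0.0977, 0.111], [366.1, 129.8], 0.59) 0.14927432455236872 -0.2609680662284086
top mark ([0.6497, -0.0571, 0.111], [350.7, 184.3], 0.46) 0.011864616072240033 2.964956289789411
top -0.23 [[363.51252355007483, 133.24498705066497], [366.06887791693373, 123.20103261148226]]
top -0.25 [[364.4628503748626, 133.494141239945], [367.22267655322486, 123.50270850589807]]
top -0.27 [[365.40818686577256, 133.7618072326716], [368.37046541093633, 123.82680790848994]]
```

View pics/c3.png

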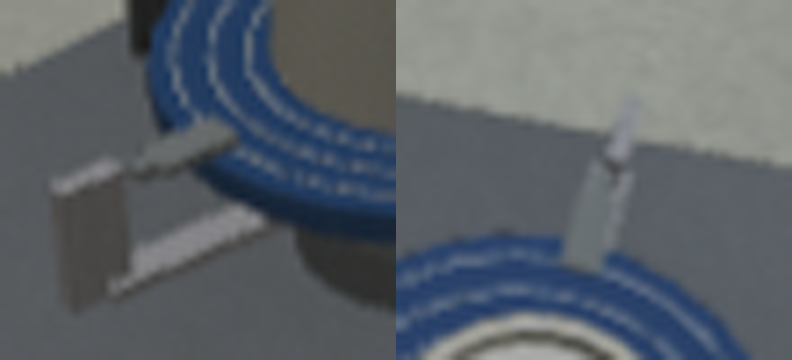

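Request:
arm_command(
  translation=[
    [0,0,0],
    [0,0,0],
    [0,0,0],
  ],
  rotation=[
    [0,0.09,0],
    [0,0.09,0],
    [0,0.09,0],
  ],
  grip=[1,1,1],
)

```text
time_s: 8.15
position: [0.5698, 0.1199, 0.0894]
tcp_rot: [[-0.979, 0.001, -0.202], [0.202, -0.0, -0.979], [-0.001, -1.0, 0.0]]
force: [3.2, -2.8, -1.6]
opening: 0.448
```

Run:
```python
from h import *
np.set_printoptions(precision=4,suppress=True)
p=np.load('stand.npy'); out=[]
for n,(x0,y0) in (('scene',(215,197)),('top',(345,112))):
  ims=[cap(n)['image'].astype(float) for _ in range(5)]; c=cap(n)
  im=np.mean(ims,0); cv2.imwrite(f'pics/{n}4.png',im)
  w,h=(38,36); S=10
  a=cv2.resize(im[y0:y0+h,x0:x0+w].clip(0,255).astype(np.uint8),None,fx=S,fy=S,interpolation=cv2.INTER_CUBIC)
  a=cv2.convertScaleAbs(a,alpha=1.5)
  for r,z,col in ((.100,.109,(0,0,255)),(.12,.109,(0,0,255)),(.138,.1115,(0,255,255)),(.142,.111,(0,255,0)),(.168,.111,(0,255,0))):
    for b in (-.25,):
      u=(proj(c,[p[0]+r*np.cos(b),p[1]+r*np.sin(b),z])[0]-[x0,y0]+.5)*S
      cv2.circle(a,tuple(int(v) for v in u),2,col,-1)
  out.append(a)
cv2.imwrite('pics/c4.png',np.hstack(out))
st=bot.read_state(); print(st['time_s'],st['tcp_rot'][:,0])
```

```text
8.75 [-0.9791  0.2035 -0.0013][ WARN:0@5.182] global loadsave.cpp:1063 imwrite_ Unsupported depth image for selected encoder is fallbacked to CV_8U.
```

View pics/c4.png

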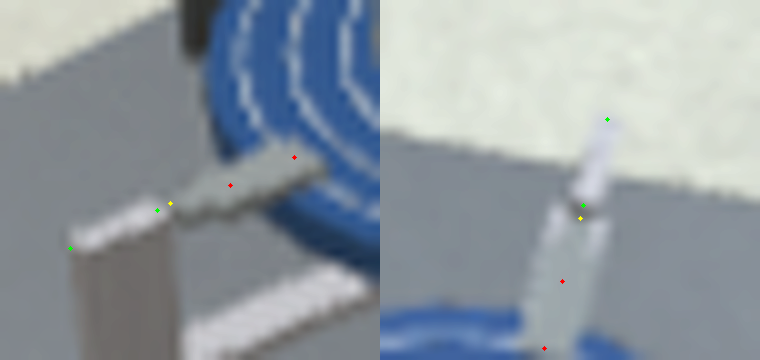

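Request:
arm_command(
  translation=[
    [0,0,0],
    [0,0,0],
    [0,0,0],
    [0,0,0],
    [0,0,0],
  ],
  rotation=[
    [0,0,0],
    [0,0,0],
    [0,0,0],
    [0,0,0],
    [0,0,0],
  ],
  grip=[-0.5,-1,-1,-1,-1],
)

```text
time_s: 9.25
position: [0.5687, 0.1204, 0.0893]
tcp_rot: [[-0.979, -0.001, -0.204], [0.204, 0.0, -0.979], [0.001, -1.0, -0.0]]
force: [-0.8, -0.1, 0.0]
opening: 0.824
```

Request:
arm_command(
  translation=[
    [0,-0.4,0],
    [0,-1,0],
    [0,-1,0],
  ],
  rotation=[
    [0,0,0],
    [0,0,0],
    [0,0,0],
  ],
  grip=[-1,-1,-1],
)

```text
time_s: 9.55
position: [0.5733, 0.1205, 0.1752]
tcp_rot: [[-0.979, 0.013, -0.204], [0.204, 0.0, -0.979], [-0.012, -1.0, -0.003]]
force: [1.1, 0.4, -0.2]
opening: 0.987
```

Request:
arm_command(
  translation=[
    [0,-0.5,0],
    [0,-1,0],
    [0,-1,0],
  ],
  rotation=[
    [0,0,0],
    [0,0,0],
    [0,0,0],
  ],
  grip=[-1,-1,-1],
)

```text
time_s: 9.85
position: [0.5726, 0.1204, 0.2548]
tcp_rot: [[-0.979, 0.012, -0.204], [0.204, 0.0, -0.979], [-0.012, -1.0, -0.003]]
force: [0.1, 0.2, 0.3]
opening: 0.999
```

Run:
```python
from h import *
np.set_printoptions(precision=4,suppress=True)
st=bot.read_state(); print(st['time_s'],st['position'],st['tcp_rot'],st['force'])
a=cv2.imread('pics/scene4.png').astype(float); b=np.mean([cap('scene')['image'].astype(float) for _ in range(4)],0)
d=np.abs(a-b).max(2); print('scene diff near pointer',d[200:225,215:255].max(),d[195:225,240:290].max())
# sub-pixel shift of pointer patch
g=lambda i:cv2.cvtColor(i.astype(np.uint8),cv2.COLOR_BGR2GRAY).astype(np.float32)[205:223,230:250]
print(cv2.phaseCorrelate(g(a),g(b)))
cv2.imwrite('pics/scene5.png',b)
```

```text
9.85 [0.5726 0.1204 0.2548] [[-0.9789  0.012  -0.2041]
 [ 0.2041  0.0004 -0.9789]
 [-0.0117 -0.9999 -0.0029]] [0.0735 0.1607 0.3463]
scene diff near pointer 3.75 3.5
((0.01886619730546535, -0.001304699745361404), 0.9971205270952649)[ WARN:0@3.545] global loadsave.cpp:1063 imwrite_ Unsupported depth image for selected encoder is fallbacked to CV_8U.
```

Request:
arm_command(
  translation=[
    [0,0,0.5],
    [0,0,1],
    [0,0,1],
  ],
  rotation=[
    [0,0,0],
    [0,0,0],
    [0,0,0],
  ],
  grip=[0,1,1],
)

```text
time_s: 10.35
position: [0.5509, 0.0384, 0.2472]
tcp_rot: [[-0.978, -0.005, -0.208], [0.208, -0.001, -0.978], [0.005, -1.0, 0.002]]
force: [0.7, -0.1, -0.3]
opening: 0.808
```

Request:
arm_command(
  translation=[
    [0,0,0.6],
    [0,0,1],
    [0,0,1],
  ],
  rotation=[
    [0,0,0],
    [0,0,0],
    [0,0,0],
  ],
  grip=[1,1,1],
)

```text
time_s: 10.65
position: [0.5354, -0.0389, 0.2478]
tcp_rot: [[-0.978, -0.003, -0.208], [0.208, 0.0, -0.978], [0.003, -1.0, 0.001]]
force: [0.2, 0.5, -1.1]
opening: 0.54
```

Request:
arm_command(
  translation=[
    [0,0,0.6],
    [0,0,1],
    [0,0,1],
  ],
  rotation=[
    [0,0,0],
    [0,0,0],
    [0,0,0],
  ],
  grip=[1,1,1],
)

```text
time_s: 10.95
position: [0.5198, -0.1168, 0.2482]
tcp_rot: [[-0.978, -0.002, -0.208], [0.208, 0.0, -0.978], [0.002, -1.0, 0.0]]
force: [0.3, -0.0, -0.3]
opening: 0.265
```

Request:
arm_command(
  translation=[
    [-0.05,0,0.6],
    [-0.05,0,1.0],
    [-0.05,0,1.0],
    [-0.05,0,1.0],
    [-0.05,0,1.0],
  ],
  rotation=[
    [0,0,0],
    [0,0,0],
    [0,0,0],
    [0,0,0],
    [0,0,0],
  ],
  grip=[1,1,1,1,1],
)

```text
time_s: 11.45
position: [0.5076, -0.1918, 0.2487]
tcp_rot: [[-0.979, -0.001, -0.203], [0.203, 0.002, -0.979], [0.002, -1.0, -0.002]]
force: [-0.1, 1.1, 0.7]
opening: 0.004
```

Request:
arm_command(
  translation=[
    [0,0.6,0.06],
    [0,1,0.06],
    [0,1,0.06],
    [0,1,0.06],
  ],
  rotation=[
    [0,0,0],
    [0,0,0],
    [0,0,0],
    [0,0,0],
  ],
  grip=[1,1,1,1],
)

```text
time_s: 11.85
position: [0.507, -0.1973, 0.1694]
tcp_rot: [[-0.979, -0.001, -0.203], [0.203, 0.001, -0.979], [0.001, -1.0, -0.001]]
force: [0.8, -0.1, -0.3]
opening: 0.003
```

Run:
```python
from h import *
np.set_printoptions(precision=4,suppress=True)
st=bot.read_state(); P=st['position']; print(st['time_s'],P,st['tcp_rot'],st['force'],st['joint_positions'])
out=[]
for n,(x0,y0) in (('scene',(240,110)),('top',(370,195))):
  c=cap(n); print(spot(n,c,'brake_pad',.12),'tip px',proj(c,P-[0,0,.022]),'pad px',proj(c,[.51,-.199,.12]))
  out.append(cv2.resize(c['image'][y0:y0+70,x0:x0+70],(396,396),interpolation=cv2.INTER_CUBIC))
cv2.imwrite('pics/c6.png',cv2.convertScaleAbs(np.hstack(out),alpha=1.5))
```

```text
11.85 [ 0.507  -0.1973  0.1694] [[-0.9792 -0.0009 -0.2029]
 [ 0.2029  0.0009 -0.9792]
 [ 0.001  -1.     -0.0007]] [ 0.8147 -0.1086 -0.3163] [-33.0487  29.9868  97.9092   0.0227  52.1742  68.6416]
[([0.5173, -0.1859, 0.12], [271.5, 161.9], 0.67)] tip px [[270.4182 151.5741]] pad px [[269.6565 159.7498]]
[] tip px [[403.316  236.7112]] pad px [[402.1857 235.8806]]
```

View pics/c6.png

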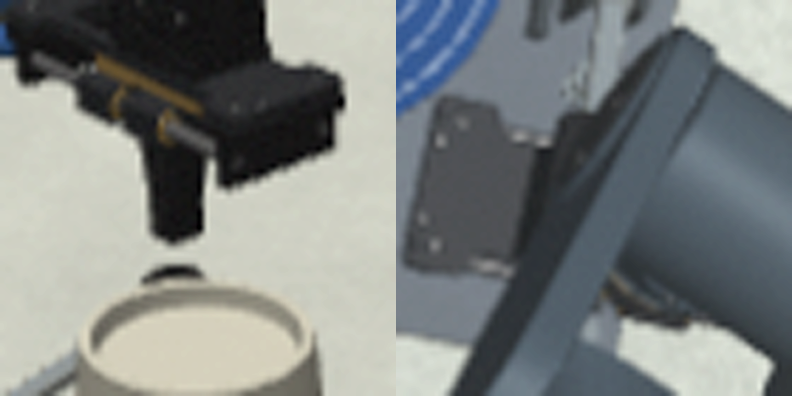

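Request:
arm_command(
  translation=[
    [0,0.15,0],
    [0,0.25,0],
    [0,0.32,0],
    [0,0.4,0],
    [0,0.4,0],
  ],
  rotation=[
    [0,0,0],
    [0,0,0],
    [0,0,0],
    [0,0,0],
    [0,0,0],
  ],
  grip=[1,1,1,1,1],
)

```text
time_s: 12.55
position: [0.5059, -0.1984, 0.1365]
tcp_rot: [[-0.979, -0.002, -0.204], [0.204, 0.001, -0.979], [0.002, -1.0, -0.001]]
force: [-2.5, -0.4, 4.0]
opening: 0.003
```

Request:
arm_command(
  translation=[
    [0,0.05,0],
    [0,0.1,0],
    [0,0.15,0],
    [0,0.2,0],
    [0,0.23,0],
  ],
  rotation=[
    [0,0,0],
    [0,0,0],
    [0,0,0],
    [0,0,0],
    [0,0,0],
  ],
  grip=[1,1,1,1,1],
)

```text
time_s: 13.05
position: [0.5048, -0.1982, 0.1191]
tcp_rot: [[-0.979, -0.004, -0.204], [0.204, 0.001, -0.979], [0.004, -1.0, -0.0]]
force: [-5.6, -0.7, 7.6]
opening: 0.003
```

Request:
arm_command(
  translation=[
    [0,0,0],
    [0,0,0],
    [0,0,0],
    [0,0,0],
    [0,0,0],
  ],
  rotation=[
    [0,0,0],
    [0,0,0],
    [0,0,0],
    [0,0,0],
    [0,0,0],
  ],
  grip=[1,1,1,1,1],
)

```text
time_s: 13.55
position: [0.5048, -0.1983, 0.1195]
tcp_rot: [[-0.979, -0.004, -0.204], [0.204, 0.001, -0.979], [0.004, -1.0, -0.0]]
force: [-6.3, -0.2, 8.9]
opening: 0.008
```

Run:
```python
from h import *
a=cv2.imread('pics/scene4.png'); c=cap('scene')
g=lambda i:cv2.cvtColor(i,cv2.COLOR_BGR2GRAY).astype(np.float32)[205:223,230:250]
print(cv2.phaseCorrelate(g(a),g(c['image'])))
S=cv2.resize(c['image'][150:230,210:300],None,fx=8,fy=7,interpolation=cv2.INTER_CUBIC)
cv2.imwrite('pics/c7.png',cv2.convertScaleAbs(S,alpha=1.5))
t=cap('top'); T=cv2.imread('pics/top4.png')
h=lambda i:cv2.cvtColor(i,cv2.COLOR_BGR2GRAY).astype(np.float32)[115:150,345:383]
print('top',cv2.phaseCorrelate(h(T),h(t['image'])))
st=bot.read_state(); print(st['time_s'],st['position'],st['force'])
```

```text
((0.028210840738896792, 0.017646524177726164), 1.0028582819634013)
top ((0.023483456261818247, -0.049973086558836144), 1.0046391896075673)
13.65 [ 0.5047964  -0.19826647  0.11948589] [-6.79035284 -0.51800432  7.97729983]
```

View pics/c7.png

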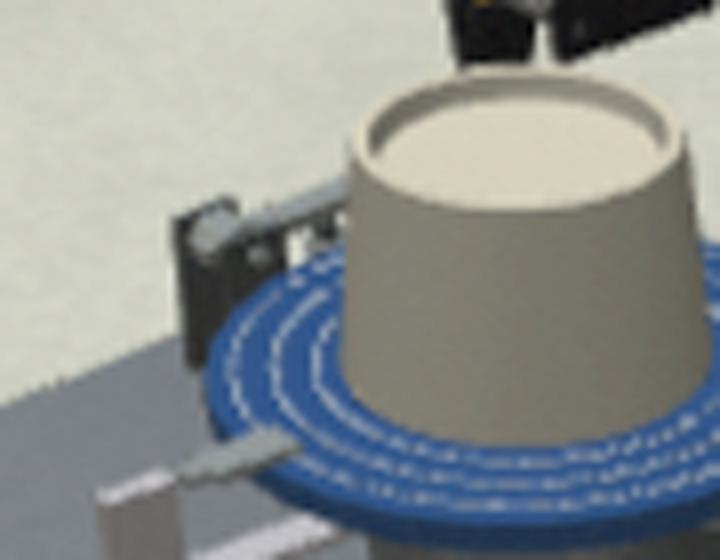

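Run:
```python
from h import *
p=np.load('stand.npy'); b=np.arange(-.40,-.10,.02)
for n,sv in (('scene','scene5'),('top','top4')):
  c=cap(n); im=cv2.imread(f'pics/{sv}.png').astype(np.float32)
  print(n,'bearings',np.round(b,2).tolist())
  for r in (.122,.126,.130,.134,.138,.144,.148,.152,.158,.164):
    z=.1115 if r<.14 else .111
    uv=proj(c,[[p[0]+r*np.cos(a),p[1]+r*np.sin(a),z] for a in b]).astype(np.float32)
    v=cv2.remap(im,uv[:,:1].copy(),uv[:,1:].copy(),cv2.INTER_CUBIC)[:,0].mean(1)
    print(r,v.astype(int).tolist())
```

```text
scene bearings [-0.4, -0.38, -0.36, -0.34, -0.32, -0.3, -0.28, -0.26, -0.24, -0.22, -0.2, -0.18, -0.16, -0.14, -0.12, -0.1]
0.122 [86, 86, 86, 87, 90, 94, 97, 103, 103, 102, 100, 92, 71, 57, 52, 46]
0.126 [86, 86, 86, 86, 86, 91, 98, 103, 103, 103, 101, 92, 71, 61, 68, 72]
0.13 [86, 86, 86, 86, 85, 83, 89, 99, 100, 93, 84, 78, 69, 60, 68, 82]
0.134 [86, 86, 87, 87, 86, 86, 90, 95, 100, 96, 80, 64, 67, 76, 79, 82]
0.138 [87, 86, 86, 86, 87, 87, 87, 91, 89, 76, 72, 67, 70, 82, 85, 86]
0.144 [86, 86, 87, 86, 86, 97, 117, 128, 122, 96, 69, 77, 81, 86, 86, 85]
0.148 [87, 86, 86, 86, 85, 94, 116, 133, 131, 104, 76, 68, 72, 77, 84, 85]
0.152 [86, 87, 87, 87, 88, 92, 110, 125, 114, 98, 73, 70, 70, 69, 73, 80]
0.158 [87, 87, 87, 87, 87, 91, 106, 125, 115, 83, 66, 69, 69, 70, 70, 69]
0.164 [86, 86, 87, 87, 87, 90, 106, 117, 116, 87, 67, 70, 70, 70, 70, 69]
top bearings [-0.4, -0.38, -0.36, -0.34, -0.32, -0.3, -0.28, -0.26, -0.24, -0.22, -0.2, -0.18, -0.16, -0.14, -0.12, -0.1]
0.122 [95, 94, 93, 95, 102, 109, 110, 110, 110, 111, 113, 108, 95, 91, 92, 92]
0.126 [94, 95, 94, 95, 102, 109, 111, 110, 110, 110, 111, 104, 94, 92, 92, 92]
0.13 [94, 94, 94, 95, 103, 117, 117, 111, 109, 115, 119, 106, 91, 93, 92, 92]
0.134 [94, 94, 93, 92, 104, 123, 120, 107, 112, 122, 125, 100, 92, 92, 93, 92]
0.138 [94, 94, 93, 93, 102, 124, 117, 89, 88, 114, 126, 101, 92, 92, 91, 92]
0.144 [95, 94, 94, 94, 94, 95, 107, 121, 118, 101, 89, 93, 92, 93, 93, 93]
0.148 [95, 94, 95, 94, 94, 95, 120, 143, 136, 107, 89, 92, 92, 92, 90, 90]
0.152 [93, 94, 94, 90, 98, 108, 125, 142, 133, 108, 113, 110, 115, 118, 117, 116]
0.158 [127, 135, 144, 146, 146, 146, 144, 140, 134, 140, 147, 148, 152, 150, 147, 147]
0.164 [146, 146, 145, 144, 143, 142, 145, 144, 143, 146, 147, 147, 147, 149, 149, 147]
```

```bash
python3 -c "
from rig import bot
print(bot.hand_in()); s=bot.read_state(); print(s['time_s'],s['position'],s['force'])"
```

```text
the job is handed in; nothing more can be done
None
the job is handed in; nothing more can be done
```

I lined the pointer up with the index fin, then pressed the brake lever level and handed the job in while still holding it. `hand_in` gave no verdict.

- **Knob and pointer:** I turned the knob about 102° clockwise. The last check put the fin at a bearing of about -0.255 rad and the pointer between -0.24 and -0.25 rad, from both cameras. That is about 2 mm off or less at the tip, against the 5 mm allowed. The pointer did not shift when I let go of the knob or when I pressed the brake.
- **Brake:** The closed fingertips hold the pad at 97.5 mm above the table, where level is 97 mm. The upward force is 8 to 9 N, which fits the spring at level. The last reading before hand-in was at 13.65 s.

Three things disagreed or were not ideal:
- **Network spots:** The trained networks' pointer and fin positions were noisy, up to about 0.05 rad off, so I used the image intensity profiles instead.
- **Knob rotation:** The knob angle alone would put the pointer at about -0.27 rad. I trusted the images instead.
- **Sideways drag:** There is 6 to 7 N of sideways friction on the tool from the pad shifting as it went down. I left it, because the hold was steady.

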